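# Fetch the ring mould from under the cooling rack with the reacher

### The job

The smallest ring mould has slid under the wire cooling rack. Take the reacher by its handle, reach in, squeeze the trigger so that its jaws close on the mould, bring it out in the jaws and stand it upright on the floor of the small baking sheet with the two larger moulds; do not touch it with your own fingers or drop it, and do not shift the rack. Then lay the reacher flat on the bare table and let go of it.

Things in the scene. Friction and masses are not known exactly. Their poses are not given: they have to be found in the camera images.
- reacher: Short hand reacher (black handle bar and trigger bar, grey housing, aluminium tube, two dark steel jaws), about 0.26 kg, 33 mm tall, lying on its side. Origin: on its underside below the grasp centre; x along the tube from handle to jaws, z up as it lies, y across, towards the tube. Housing and tube run at y = 36 to 64 mm, beside the grasp. Pressing the trigger towards the handle closes the jaws.
- reacher_grip (a point): Grasp centre of the reacher, 16 mm above its underside (axes as reacher). The handle is a bar along y, from y = -69 to 42 mm, its flat back face at x = -32 mm; the trigger is a parallel bar (y = -38 to 28 mm), its flat front face at x = 32 mm when relaxed. So both together measure 64 mm along x: straddle them from above and close along x. Both are at least 26 mm tall.
- reacher_jaws (a point): Hold point between the jaws, where a round thing sits in the shallow V of both: x = 210, y = 50 mm from the grasp centre, level with it. The jaws reach 30 mm past it in x and stand 3 to 29 mm above the underside. Relaxed, their tips are about 85 mm apart inside and 115 mm over the outside; with the trigger pressed 5 mm about 65 mm apart inside. They swing level, symmetrically.
- reacher_trigger (a joint): Travel of the trigger towards the handle: 0 relaxed (jaws open) to 0.020 m fully squeezed. The jaws, geared to it, close on the 44 mm mould at about 0.013 (handle and trigger then measure 51 mm). A spring resists with 5 N at 0 and 0.3 N more per mm, so the reacher can be carried, jaws open, with 4 to 6 mm pressed; some 20 to 30 N more than the spring holds the mould firmly.
- reacher_jaw_left: The reacher's jaw on the +y side of the tube; its origin is its pivot, at x = 125, y = 61 mm in the reacher's axes.
- reacher_jaw_right: The reacher's other jaw; its origin is its pivot, at x = 125, y = 39 mm in the reacher's axes.
- small_mould_centre (a point): Centre, half-way up, of the smallest ring mould: a plain steel ring 44 mm across and 34 mm tall, open at top and bottom, standing upright on the table under the rack; 40 to 85 g.
- small_mould: The same smallest ring mould; origin at the middle of its underside, z its axis.
- rack: Wire cooling rack, loose, about 0.95 kg with the dough round on its far half; origin on the table under its middle. 320 mm long (x), 190 mm wide (y); wire grid 88 mm high with 79 mm free below. Four hairpin legs stand at the corners only, within 32 mm of the ends: each long side is open between x = -128 and 128 mm. Its +y side faces the open middle of the table.
- pan: Small aluminium baking sheet, 240 mm (x, away from the robot) by 140 mm (y), fixed; origin on the table under its middle. Its floor is 2 mm thick, its rim about 13 mm high and 5 mm wide. The two larger moulds stand on its far half (x > 15 mm); the near half is free. A fixed digital scale, 70 mm tall, stands close by on its +y side and comes 20 to 50 mm nearer the robot than the sheet.
- large_mould: Largest ring mould, 69 mm across, 32 mm tall, standing on the baking sheet; origin at the middle of its underside.
- middle_mould: Middle ring mould, 55 mm across, 34 mm tall, standing on the baking sheet; origin at the middle of its underside.
There are look-alikes about, which are no part of the job. What is shaped like the large_mould but purple is not meant.

How it is judged:
On the way, in this order (a step that is already met when the one before it is completed fails the run):
1. both jaws of the reacher close on the small mould while it is still under the rack (contact force between each of reacher_jaw_left, reacher_jaw_right and small_mould above 0.5 N and y of small_mould_centre in the frame of rack between -0.09 and 0.09 m), for 0.2 s.
2. the small mould is held in the jaws, off the table and clear of the rack (contact force between each of reacher_jaw_left, reacher_jaw_right and small_mould above 0.3 N and height (world z) of small_mould_centre above 0.026 m and (y of small_mould_centre in the frame of rack above 0.115 m or x of small_mould_centre in the frame of rack below -0.18 m)), for 0.2 s.
At the end, for the whole second after the job is handed in: The small mould stands upright (within 0.1 rad), at rest, on the floor of the baking sheet inside its rim, the two larger moulds still stand upright on the sheet, and the released reacher lies flat on the bare table (its grasp and hold points 8 to 24 mm above the table) (x of small_mould_centre in the frame of pan between -0.1 and 0.1 m and y of small_mould_centre in the frame of pan between -0.05 and 0.05 m and z of small_mould_centre in the frame of pan between 0.014 and 0.024 m and angle between each of small_mould, large_mould, middle_mould's own z axis and vertical below 0.1 rad and linear speed of small_mould below 0.02 m/s and z of each of large_mould, middle_mould in the frame of pan below 0.01 m and horizontal distance between each of large_mould, middle_mould and pan below 0.13 m and height (world z) of reacher_grip between 0.008 and 0.024 m and height (world z) of reacher_jaws between 0.008 and 0.024 m); the robot touches nothing.
It fails at once if the gripper's fingers or the arm touch the small mould (contact force between any of the fingers, the arm and small_mould above 0.3 N).
It fails at once if the rack is shifted by more than 20 mm (distance of rack from where it was at the start of the episode above 0.02 m).
It fails at once if the small mould is dropped: let go of with its underside more than 30 mm above the table (height (world z) of small_mould above 0.03 m and contact force between small_mould and anything else below 0.01 N).
It also fails if it takes over 51 s, if anything falls off the work surface, if the arm or the gripper's body presses on something with over 40 N, if the wrist force passes 120 N, or if a joint passes its speed limit or range.

### The arm

A 6-joint arm with a two-finger parallel gripper is mounted at the origin on a cart in front of the work surface, level with it; the furniture and walls round the work are solid. World frame = base frame: x ahead of the robot, y to its left, z up, the work surface at z = 0. Lengths are in m, angles in rad, forces in N, time in s.
With the tool pointing down it reaches from about 0.35 to 0.8 m from the base axis. Payload 7.3 kg.
Tool frame: the origin (TCP) lies between the finger pads; the fingertips stand 14 mm ahead of it and the grasp point (between the pads) lies 5 mm behind it (tip_reach is the distance from the TCP to the fingertips, in m); z points along the fingers, y is the direction in which the jaws open and shut (so a half turn about z gives the same grasp; the last joint's range is limited). The gripper opens to 85 mm and grips with 20 to 120 N. Pads are 22 mm wide; open, the fingers measure 114 mm over their backs; the gripper's body (76 mm by 85 mm) begins 54 mm behind the grasp point. The pads swing forward as they close: fully open they stand 13 mm farther back than shut.
Start: joints at [-1.25, 0.342, 1.524, -0, 1.275, -0.146], TCP at [0.236, -0.469, 0.245] pointing down, gripper open.
Joint ranges: [-2.53, 2.53], [-0.77, 2.02], [0.04, 2.7], [-1, 4.14], [0.28, 2.66], [-3.11, 3.11]. Speed limits (rad/s): [2.57, 2.57, 3.14, 3.14, 3.14, 3.14].

### API

Orientations are given as a rotation vector (axis times angle).
In Python, from bench import move_to, move_linear, set_joints, grip, pause, ik, observe, get_image, MotionError, sign_off, tip_reach gives the robot as it stands. The module is installed in compiled form; this text tells all that it offers. Calls block until the motion is done:
- move_to(position, orientation): joint-space move of the TCP to a pose.
- move_linear(position, rot=None, rate=0.15, max_force=None): straight line of the TCP; rot=None keeps the orientation; rate is the mean speed in m/s. With max_force (N) it stops when the force on the tool has changed by that much, and returns True; else False.
- set_joints(angles): joint-space move.
- grip(opening, grip_force=None): opening from 0.0 (shut) to 1.0 (fully open); grip_force is the grip in N (None keeps the last); returns when the fingers have stopped.
- pause(seconds).
- ik(position, orientation): joint angles nearest the present ones, or None.
- observe(): the state.
- get_image(name): name is "scene" or "top"; returns a dict with "pixels" (480x640x3 uint8, red, green, blue), "intrinsics" (3x3 intrinsics, pixels), "R" (3x3) and "t" (3): a world point X has camera coordinates R X + t. Camera axes: x right, y down, z forward; pixel columns grow to the right and rows downward; lengths in m; the calibration is good to about 2 mm. A picture is of the moment at which its call begins. There is no depth.
A pose or a line that the arm cannot do raises MotionError and nothing moves.
- sign_off(): hands the job in, once; it reports no verdict.
The state is a dict: "time": time; "joint_positions": joint angles; "qd": joint speeds; "effort": joint torques, N m; "tool_pos": TCP position; "tool_rot": TCP orientation; "wrist_force": force on the tool from outside, world axes, zero at the start; "wrist_torque": the same for the moment, N m; "finger_gap": opening from 0.0 (shut) to 1.0 (fully open).
Only numpy, scipy, OpenCV 4.12 (cv2) and the standard library are available. Lean on these libraries where they do the work, as an engineer would, in place of code of your own. Each camera call takes 0.05 s, during which the arm holds its last target.

## Working session

There is one attempt and no reset: what is moved stays moved. The work goes in short steps, each a Python script; the robot and the scene stay as the last script left them, time stands still between calls to the robot, and variables do not carry over. Pictures are saved under pics/ and viewed, and the job is handed in when it is done.

```bash
mkdir -p pics; python3 - <<'E'
from bench import *
import cv2,numpy as np,pickle
o=observe();print(o['time'],o['tool_pos'],o['tool_rot'],o['finger_gap'],tip_reach)
for n in("scene","top"):
    g=get_image(n);pickle.dump(g,open(f'pics/{n}0.pkl','wb'));cv2.imwrite(f'pics/{n}0.png',g['pixels'][:,:,::-1]);print(n,g['intrinsics'],g['R'],g['t'],-g['R'].T@g['t'])
E
```

```text
0.0 [ 0.23618127 -0.46846153  0.24461658] [-3.05491563e+00 -7.26260016e-01  1.46999952e-04] 0.9998137578441753 0.014
scene [[615.41514239   0.         334.00856611]
 [  0.         615.41514239 231.37761733]
 [  0.           0.           1.        ]] [[-0.6426724  -0.76591832 -0.01847453]
 [-0.56152344  0.48729809 -0.66875407]
 [ 0.5212136  -0.4194159  -0.74325412]] [0.35510326 0.38158481 0.96853257] [-0.06232846  0.4922525   0.98161258]
top [[495.53007208   0.         316.95231818]
 [  0.         495.53007208 240.74406933]
 [  0.           0.           1.        ]] [[-0.00955197 -0.999653   -0.02454854]
 [-0.98346232  0.01383187 -0.1805839 ]
 [ 0.18086079  0.02241764 -0.98325318]] [-0.024469    0.58522618  0.80788916] [ 0.4291987  -0.05066625  0.89944133]
```

View pics/scene0.png

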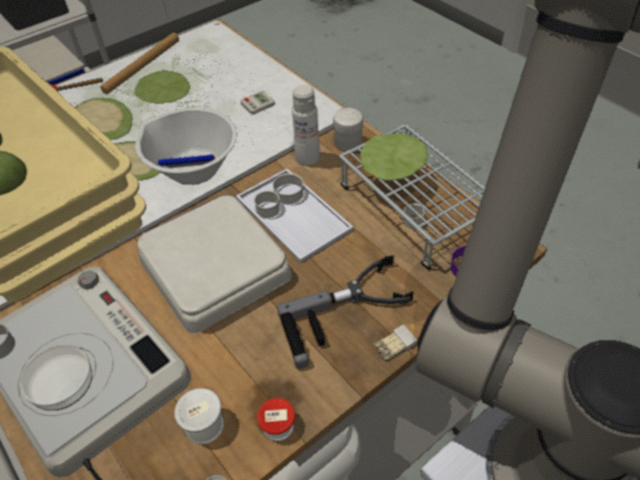

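View pics/top0.png

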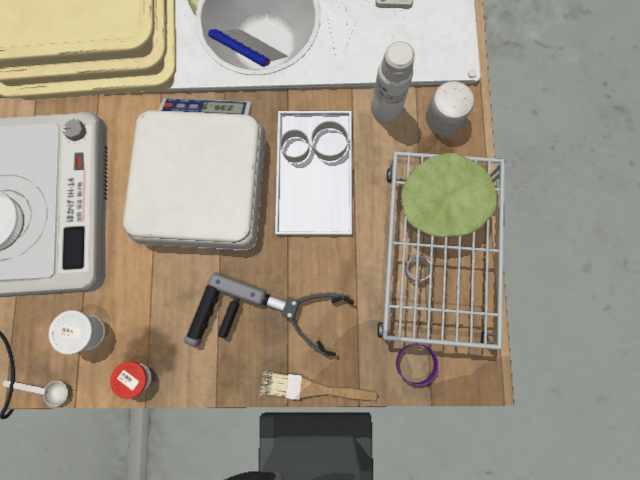

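```bash
python3 - <<'E'
import cv2
t=cv2.imread('pics/top0.png');s=cv2.imread('pics/scene0.png')
cv2.imwrite('pics/c1.png',cv2.resize(t[260:370,175:370],None,fx=4,fy=4,interpolation=cv2.INTER_CUBIC))
cv2.imwrite('pics/c2.png',cv2.resize(t[140:400,370:520],None,fx=2.3,fy=2.3,interpolation=cv2.INTER_CUBIC))
cv2.imwrite('pics/c3.png',cv2.resize(s[120:290,330:500],None,fx=3.5,fy=3.5,interpolation=cv2.INTER_CUBIC))
E
```

```text
(no output)
```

View pics/c1.png

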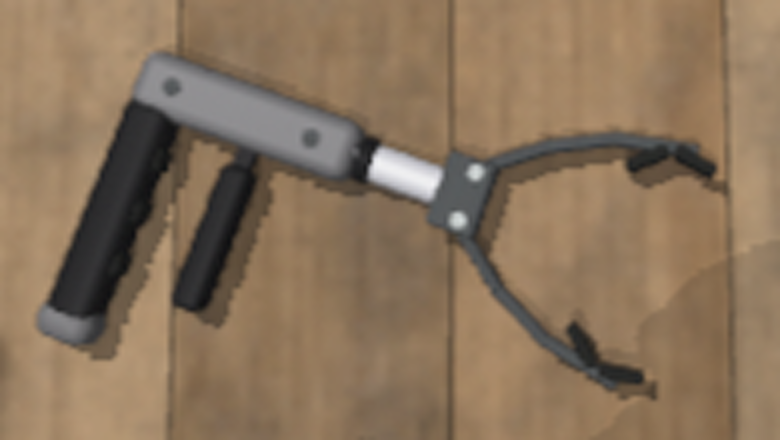

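View pics/c2.png

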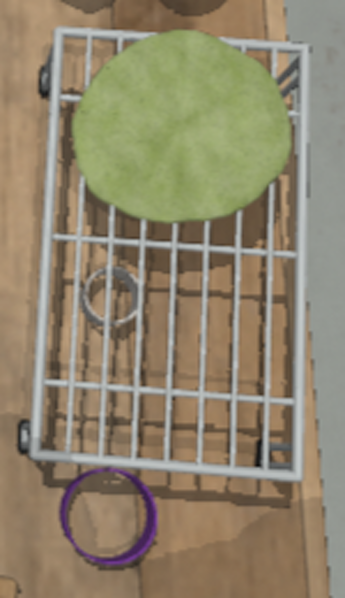

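View pics/c3.png

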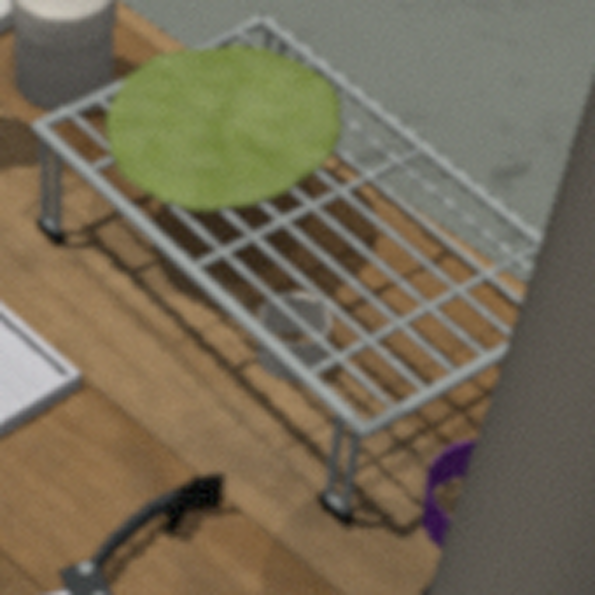

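```bash
cat > h.py <<'E'
import numpy as np,pickle,cv2
def cast(g,uv,z):
    uv=np.atleast_2d(np.array(uv,float));K=g['intrinsics'];R=g['R'];C=-R.T@g['t']
    d=(R.T@np.linalg.inv(K)@np.c_[uv,np.ones(len(uv))].T).T
    return C+d*((z-C[2])/d[:,2])[:,None]
def proj(g,X):
    X=np.atleast_2d(X);p=(g['intrinsics']@(g['R']@X.T+g['t'][:,None])).T;return p[:,:2]/p[:,2:]
E
python3 - <<'E'
from h import *
np.set_printoptions(precision=4,suppress=True)
t=pickle.load(open('pics/top0.pkl','rb'));s=pickle.load(open('pics/scene0.pkl','rb'))
c1=lambda l:(np.array(l,float)+.5)/4-.5+[175,260]
c2=lambda l:(np.array(l,float)+.5)/2.3-.5+[370,140]
c3=lambda l:(np.array(l,float)+.5)/3.5-.5+[330,120]
def rp(l,z):return cast(t,c1(l),z)[:,:2]
piv=rp([(476,172),(458,220)],.029);print('piv',piv,np.linalg.norm(piv[0]-piv[1]))
sc=rp([(172,86),(311,138)],.033);print('screws',sc)
d=sc[1]-sc[0];print('ang screws',np.arctan2(d[1],d[0]))
m=piv.mean(0);d=m-sc.mean(0);print('ang2',np.arctan2(d[1],d[0]))
dy=piv[0]-piv[1];print('ang piv y',np.arctan2(dy[1],dy[0])-np.pi/2)
# handle left/right edges near mid
print('handle ends',rp([(155,100),(72,325)],.03))
print('trig ends',rp([(240,165),(190,305)],.03))
print('tips',rp([(713,168),(640,380)],.016))
rk=cast(t,c2([(58,33),(307,47),(298,476),(36,457)]),.086)[:,:2];print('rack top',rk,np.linalg.norm(np.roll(rk,-1,0)-rk,axis=1),rk.mean(0))
rs=cast(s,c3([(38,125),(362,425),(263,20)]),.086)[:,:2];print('rack scene',rs)
mt=cast(t,c2([(111,296)]),.034);print('mould top rim',mt, cast(t,c2([(83,296),(139,296),(111,266),(111,328)]),.034))
ms=cast(s,c3([(296,320)]),.034);print('mould scene',ms)
pan=cast(t,[(276,112),(352,111),(352,235),(276,235)],.013)[:,:2];print('pan',pan,pan.mean(0))
print('moulds',cast(t,[(296,146),(331,141)],.036))
print('purple',cast(t,[(417,365)],.03)); print('brush',cast(t,[(262,385),(377,397)],.01)); print('scale',cast(t,[(128,240),(260,240),(265,115)],.07))
print('jar', cast(t,[(397,55),(450,100)],.1))
print('table edge',cast(t,[(300,405),(510,405),(490,100)],0), 'red/white',cast(t,[(130,380),(75,330)],.05))
E
```

```text
piv [[0.4799 0.011 ]
 [0.4592 0.0189]] 0.022129322598795544
screws [[0.5187 0.1447]
 [0.4952 0.083 ]]
ang screws -1.9349681672995915
ang2 -1.932762044473578
ang piv y -1.9343042691624366
handle ends [[0.513  0.1528]
 [0.4159 0.1861]]
trig ends [[0.484  0.1145]
 [0.424  0.135 ]]
tips [[ 0.4812 -0.0931]
 [ 0.39   -0.0593]]
rack top [[ 0.7283 -0.1676]
 [ 0.714  -0.351 ]
 [ 0.4032 -0.3209]
 [ 0.4178 -0.1405]] [0.184  0.3122 0.181  0.3117] [ 0.5659 -0.245 ]
rack scene [[ 0.7289 -0.1687]
 [ 0.4216 -0.1409]
 [ 0.7109 -0.3483]]
mould top rim [[ 0.5367 -0.2072  0.034 ]] [[ 0.537  -0.186   0.034 ]
 [ 0.5364 -0.2284  0.034 ]
 [ 0.5598 -0.2083  0.034 ]
 [ 0.5123 -0.2061  0.034 ]]
mould scene [[ 0.5348 -0.2088  0.034 ]]
pan [[ 0.844   0.0456]
 [ 0.843  -0.0997]
 [ 0.602  -0.0944]
 [ 0.604   0.0443]] [ 0.7232 -0.0261]
moulds [[ 0.7657  0.0059  0.036 ]
 [ 0.7741 -0.0586  0.036 ]]
purple [[ 0.3723 -0.1987  0.03  ]]
brush [[ 0.3393  0.0675  0.01  ]
 [ 0.318  -0.1311  0.01  ]]
scale [[0.5876 0.2931 0.07  ]
 [0.5844 0.0655 0.07  ]
 [0.812  0.0591 0.07  ]]
jar [[ 0.9056 -0.1761  0.1   ]
 [ 0.819  -0.2635  0.1   ]]
table edge [[ 0.3042  0.0021 -0.    ]
 [ 0.302  -0.3603  0.    ]
 [ 0.8661 -0.3668  0.    ]] red/white [[0.353  0.2838 0.05  ]
 [0.4363 0.3835 0.05  ]]
```

Candidates for the small mould:
- Small plain ring under the rack, top image (418,268). This is the target: 44 mm wide, steel, and two views agree within 2 mm.
- Rings on the sheet at (296,146) and (331,141). These are the two larger moulds.
- Purple ring at (417,365). This is the decoy.

The crops above confirm that choice. The reacher's measured pivot spacing of 22.1 mm matches the expected 22 mm. Next I'll check that the planned poses are reachable.

```bash
cat >> h.py <<'E'
from scipy.spatial.transform import Rotation as Ro
PIV=np.array([.4696,.0150]);PHI0=-1.9345
def ax(p):return np.array([np.cos(p),np.sin(p)]),np.array([-np.sin(p),np.cos(p)])
def rot(p,flip=False):
    p=p+np.pi*flip
    y=np.array([np.cos(p),np.sin(p),0]);z=np.array([0,0,-1.]);return Ro.from_matrix(np.c_[np.cross(y,z),y,z]).as_rotvec()
def grip_for_hold(h,p,w):  # TCP xy so that hold point is at h with finger width w
    x,y=ax(p);return np.array(h)-(.210+.032-w/2)*x-.05*y
x_,y_=ax(PHI0);G0=PIV-.125*x_-.05*y_
E
python3 - <<'E'
from h import *;from bench import *
np.set_printoptions(precision=3,suppress=True)
print(G0)
M=[.536,-.208]
W=[('pick',G0,.01,PHI0),('pickhi',G0,.14,PHI0),('in',grip_for_hold(M,-np.pi/2,.051),.02,-np.pi/2),('out',grip_for_hold([.536,-.03],-np.pi/2,.051),.02,-np.pi/2),
('mid',grip_for_hold([.6,-.03],-np.pi/4,.051),.08,-np.pi/4),('place',grip_for_hold([.66,-.027],0,.051),.03,0)]
for n,g,z,p in W:
    for f in(False,True):print(n,g,f,ik([*g,z],rot(p,f)))
E
```

```text
[0.467 0.15 ]
pick [0.467 0.15 ] False [0.153 0.608 1.875 0.    0.658 2.088]
pick [0.467 0.15 ] True [ 0.153  0.608  1.875 -0.     0.658 -1.054]
pickhi [0.467 0.15 ] False [0.153 0.397 1.766 0.    0.979 2.088]
pickhi [0.467 0.15 ] True [ 0.153  0.397  1.766 -0.     0.979 -1.054]
in [0.486 0.009] False [-0.14   0.585  1.883 -0.     0.674  1.43 ]
in [0.486 0.009] True [-0.14   0.585  1.883 -0.     0.674 -1.711]
out [0.486 0.186] False [ 0.219  0.625  1.786 -0.     0.73   1.79 ]
out [0.486 0.186] True [ 0.219  0.625  1.786 -0.     0.73  -1.352]
mid [0.412 0.088] False [ 0.027  0.389  2.012 -0.     0.74   0.813]
mid [0.412 0.088] True [ 0.027  0.389  2.012 -0.     0.74  -2.329]
place [ 0.444 -0.077] False [-0.342  0.524  1.975 -0.     0.643 -0.342]
place [ 0.444 -0.077] True [-0.342  0.524  1.975  0.     0.643  2.799]
```

```bash
python3 - <<'E'
from h import *;from bench import *
move_to([*G0,.13],rot(PHI0))
grip(.89)
move_linear([*G0,.05],rate=.2)
hit=move_linear([*G0,-.004],rate=.03,max_force=5)
o=observe();print(hit,o['time'],o['tool_pos'],o['finger_gap'],o['wrist_force'])
g=get_image('top');cv2.imwrite('pics/t1.png',cv2.resize(g['pixels'][220:400,150:390,::-1],None,fx=3,fy=3))
E
```

```text
True 4.6583 [0.46725997 0.1496009  0.00440105] 0.8909817336734918 [-1.57721131 -0.92886091  8.06776508]
```

View pics/t1.png

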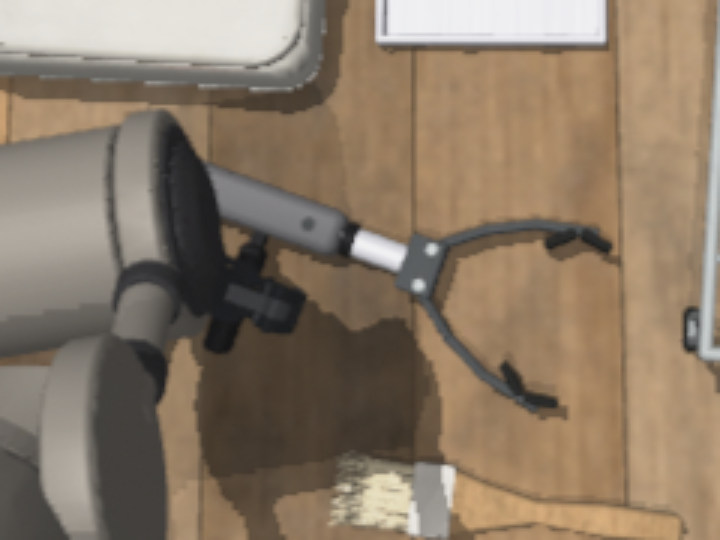

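```bash
python3 - <<'E'
from h import *;from bench import *
move_linear([*G0,.0095],rate=.05)
grip(.69,25)
o=observe();print(o['time'],o['tool_pos'],o['finger_gap'],o['wrist_force'])
move_linear([*G0,.0295],rate=.06)
o=observe();print(o['time'],o['wrist_force'],o['wrist_torque'],o['finger_gap'])
for n in('top','scene'):
    g=get_image(n);pickle.dump(g,open(f'pics/{n}2.pkl','wb'))
    c=g['pixels'][220:400,150:390,::-1] if n=='top' else g['pixels'][220:400,240:480,::-1]
    cv2.imwrite(f'pics/{n}2.png',cv2.resize(c,None,fx=3,fy=3))
E
```

```text
5.2917 [0.46813566 0.15028999 0.01002615] 0.6892827964110719 [0.36304783 3.11832217 5.57335036]
5.775 [ 0.7715927  -0.12738879 -1.94961492] [ 0.13947618 -0.01194022 -0.02769248] 0.6914116643736472
```

View pics/top2.png

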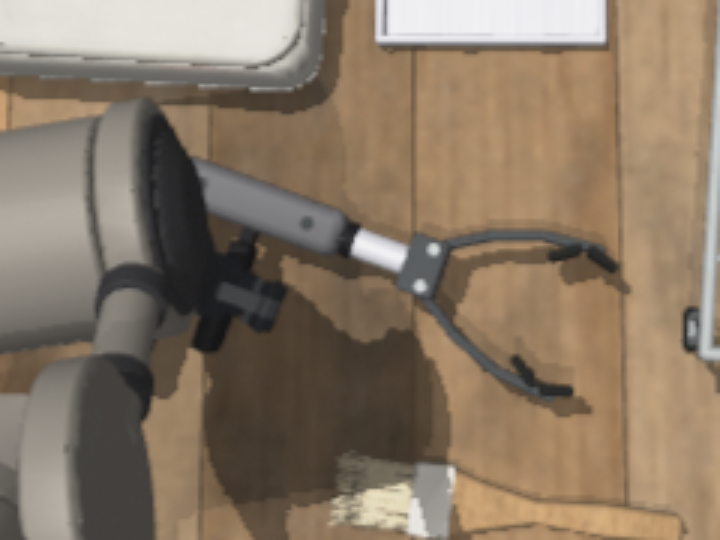

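View pics/scene2.png

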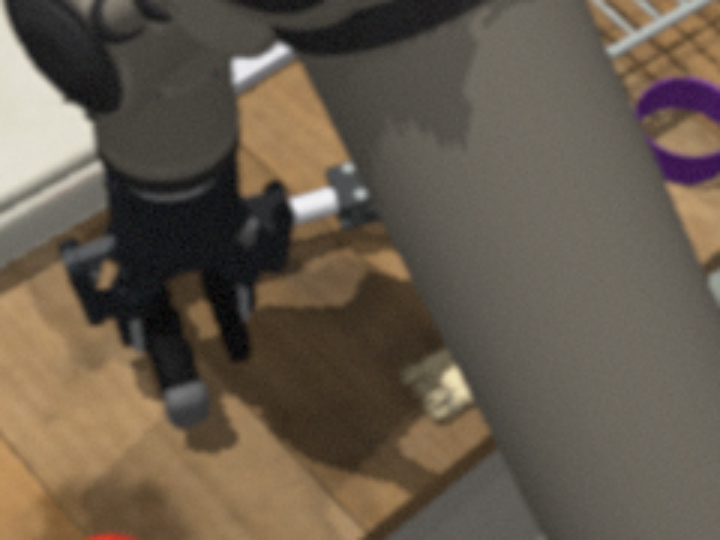

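```bash
python3 - <<'E'
from h import *;from bench import *
p=-np.pi/2
g=grip_for_hold([.536,-.035],p,.0588);print(g)
move_linear([*g,.010+.012],rot(p),rate=.1)
o=observe();print(o['time'],o['wrist_force'],o['wrist_torque'],o['finger_gap'],o['tool_pos'])
for n in('top','scene'):
    g=get_image(n);pickle.dump(g,open(f'pics/{n}3.pkl','wb'))
    c=g['pixels'][220:400,190:430,::-1] if n=='top' else g['pixels'][150:390,240:560,::-1]
    cv2.imwrite(f'pics/{n}3.png',cv2.resize(c,None,fx=3 if n=='top' else 2.5,fy=3 if n=='top' else 2.5))
E
```

```text
[0.486  0.1776]
6.3917 [-0.1722575  -0.1744898  -1.52711672] [ 0.04823752 -0.00284336  0.01341277] 0.6902053004941126 [0.48539232 0.17744909 0.02157525]
```

View pics/top3.png

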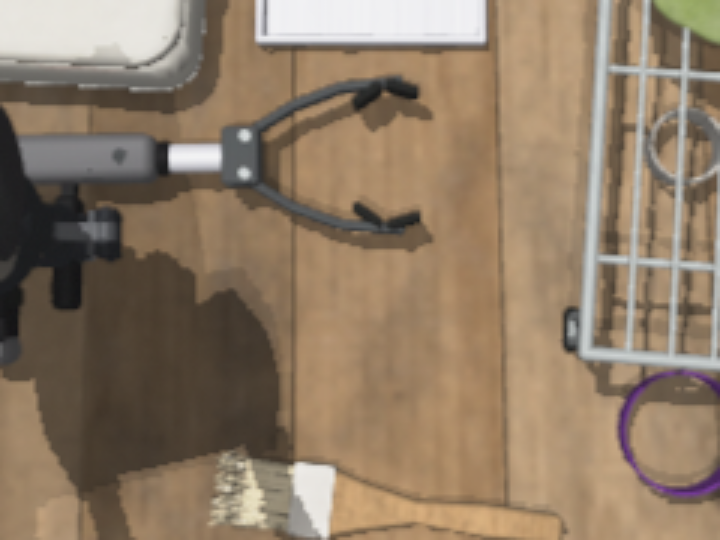

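View pics/scene3.png

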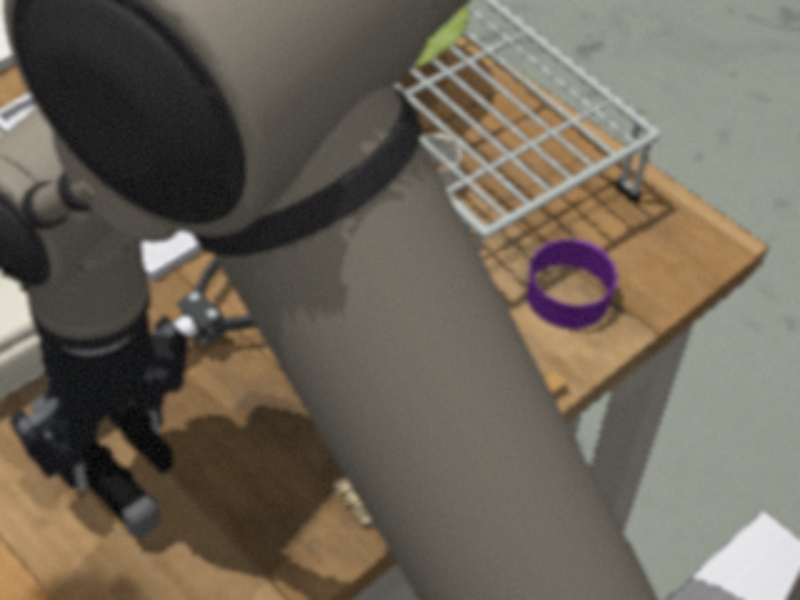

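```bash
python3 - <<'E'
from h import *
a=pickle.load(open('pics/scene3.pkl','rb'))['pixels'][245:300,295:375,::-1]
cv2.imwrite('pics/z3.png',cv2.resize(a,None,fx=9,fy=9,interpolation=cv2.INTER_CUBIC))
a=pickle.load(open('pics/top3.pkl','rb'))['pixels'][240:310,255:345,::-1]
cv2.imwrite('pics/z3t.png',cv2.resize(a,None,fx=8,fy=8,interpolation=cv2.INTER_CUBIC))
E
```

```text
(no output)
```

View pics/z3.png

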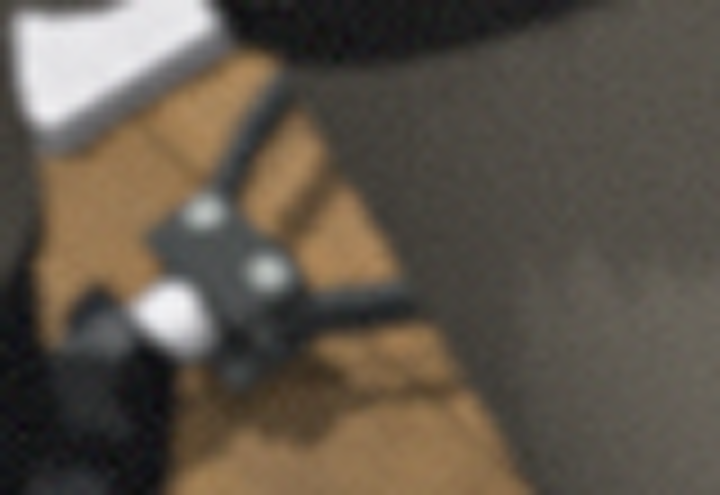

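View pics/z3t.png

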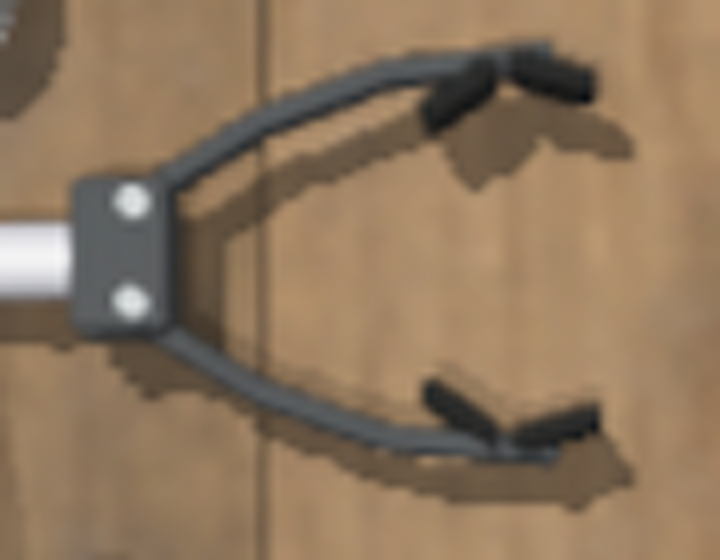

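```bash
python3 - <<'E'
from h import *
np.set_printoptions(precision=4,suppress=True)
t=pickle.load(open('pics/top3.pkl','rb'));s=pickle.load(open('pics/scene3.pkl','rb'))
ut=(np.array([(132,200),(131,301)])+.5)/8-.5+[255,240];us=(np.array([(205,211),(269,272)])+.5)/9-.5+[295,245]
P=[g['intrinsics']@np.c_[g['R'],g['t']] for g in(t,s)]
X=cv2.triangulatePoints(P[0],P[1],ut.T.astype(float),us.T.astype(float));print((X[:3]/X[3]).T)
# initial rivets for reference
t0=pickle.load(open('pics/top0.pkl','rb'))
apex=(np.array([(503,62),(503,440),(595,85),(595,410)])+.5)/8-.5+[255,240];print(cast(t,apex,.028))
print('ring',cast(t,[(418,268)],.034), 'pred hold .536,-.035')
print(cast(t,(np.array([(686,146)])+.5)/3-.5+[190,220],.034))
E
```

```text
[[0.5449 0.0488 0.042 ]
 [0.5228 0.0489 0.0421]]
[[ 0.5776 -0.0315  0.028 ]
 [ 0.4935 -0.0307  0.028 ]
 [ 0.5721 -0.052   0.028 ]
 [ 0.4999 -0.051   0.028 ]]
ring [[ 0.5374 -0.2073  0.034 ]] pred hold .536,-.035
[[ 0.5368 -0.2079  0.034 ]]
```

```bash
python3 - <<'E'
from h import *;from bench import *
print(move_linear([.4868,.009,.022],rate=.1,max_force=8))
o=observe();print(o['time'],o['wrist_force'],o['wrist_torque'],o['finger_gap'],o['tool_pos'])
for n in('top','scene'):
    g=get_image(n);pickle.dump(g,open(f'pics/{n}4.pkl','wb'))
    c=g['pixels'][200:360,260:500,::-1] if n=='top' else g['pixels'][150:330,300:540,::-1]
    cv2.imwrite(f'pics/{n}4.png',cv2.resize(c,None,fx=3,fy=3))
E
```

```text
False
8.325 [-0.23768917 -1.14968669 -2.71301695] [ 0.11888197  0.0280097  -0.01966466] 0.6907424189339472 [0.48674554 0.00943792 0.02198978]
```

View pics/top4.png

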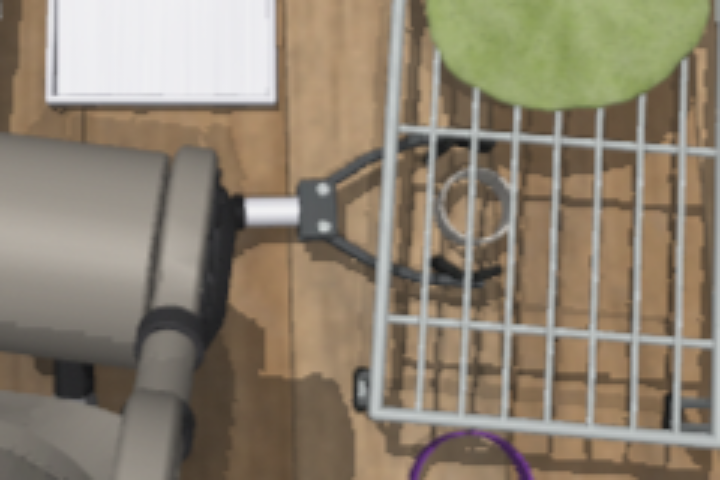

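The picture shows the ring at (475,207), centred between the jaws whose inner faces are at about rows 150 and 268. Next is the squeeze.

```bash
python3 - <<'E'
from h import *;from bench import *
grip(.45,40); pause(.4)
o=observe();print(o['time'],o['wrist_force'],o['wrist_torque'],o['finger_gap'],o['tool_pos'])
g=get_image('top');pickle.dump(g,open(f'pics/top5.pkl','wb'))
c=g['pixels'][200:360,260:500,::-1]
cv2.imwrite(f'pics/top5.png',cv2.resize(c,None,fx=3,fy=3))
E
```

```text
9.05 [ 1.2889665   0.2560315  -1.45959611] [-0.05452064 -0.01594791  0.0070774 ] 0.592193546099896 [0.48683471 0.00898356 0.02203561]
```

View pics/top5.png

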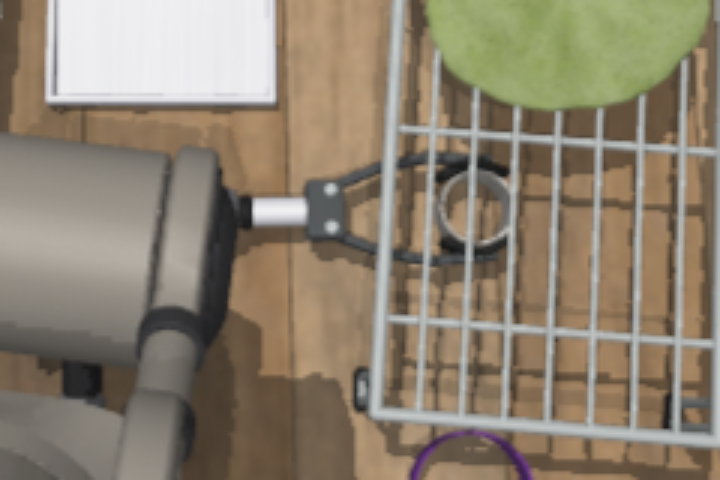

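```bash
python3 - <<'E'
from h import *;from bench import *
move_linear([.4868,.009,.040],rate=.05)
o=observe();print(o['time'],o['wrist_force'],o['finger_gap'])
move_linear([.4868,.175,.042],rate=.1)
pause(.3)
o=observe();print(o['time'],o['wrist_force'],o['wrist_torque'],o['finger_gap'],o['tool_pos'])
for n in('top','scene'):
    g=get_image(n);pickle.dump(g,open(f'pics/{n}6.pkl','wb'))
    c=g['pixels'][200:360,220:460,::-1] if n=='top' else g['pixels'][150:330,280:520,::-1]
    cv2.imwrite(f'pics/{n}6.png',cv2.resize(c,None,fx=3,fy=3))
E
```

```text
9.6083 [-1.01406341 -0.46688417 -3.90393951] 0.5894550399406049
11.7167 [ 0.86864038  1.05222409 -2.78138816] [ 0.21856688  0.03512648 -0.00965893] 0.5889789942384327 [0.48683651 0.17481538 0.04200473]
```

View pics/top6.png

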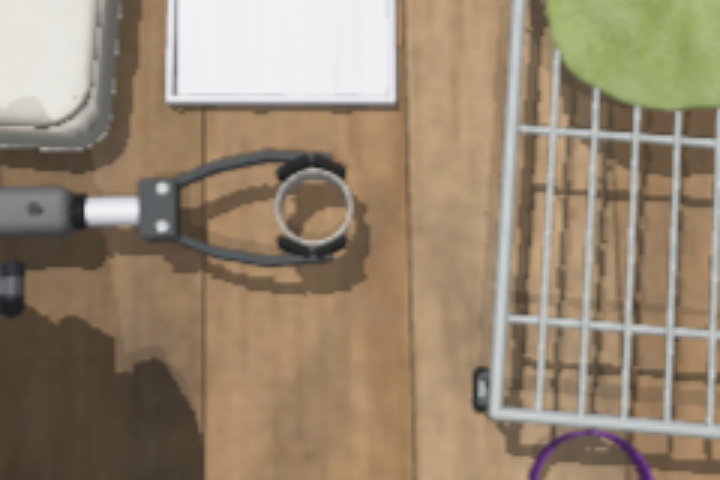

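View pics/scene6.png

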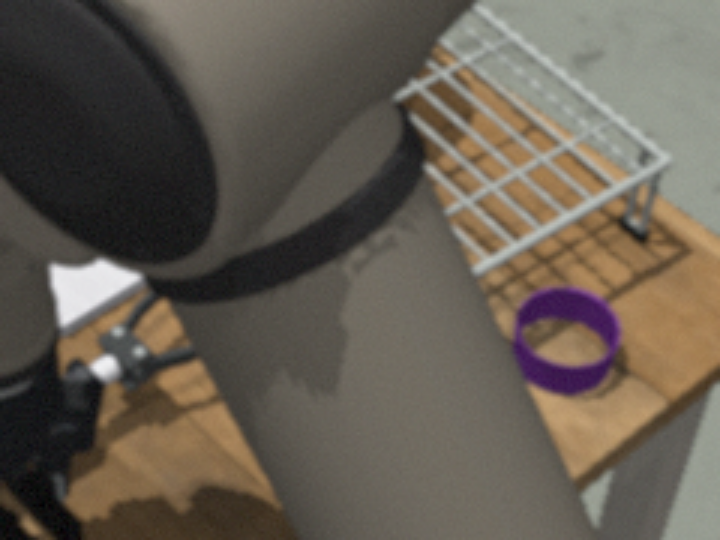

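```bash
python3 - <<'E'
from h import *
np.set_printoptions(precision=4,suppress=True)
t=pickle.load(open('pics/top6.pkl','rb'));s=pickle.load(open('pics/scene6.pkl','rb'))
ut=(np.array([(163,188),(162,227)])+.5)/3-.5+[220,200];us=(np.array([(118,333),(140,353)])+.5)/3-.5+[280,150]
P=[g['intrinsics']@np.c_[g['R'],g['t']] for g in(t,s)]
X=cv2.triangulatePoints(P[0],P[1],ut.T.astype(float),us.T.astype(float));print((X[:3]/X[3]).T)
print('ring',cast(t,(np.array([(314,207)])+.5)/3-.5+[220,200],.054))
h=(np.array([.486836,.174815])+[0.05,-(.242-.0251)]);print('pred hold',h)
# pan inner
print(cast(t,(np.array([(172,98),(393,98)])+.5)/3-.5+[220,200],.013))
E
```

```text
[[0.5468 0.0421 0.0575]
 [0.5242 0.0424 0.0584]]
ring [[ 0.5358 -0.0436  0.054 ]]
pred hold [ 0.5368 -0.0421]
[[ 0.6089  0.0425  0.013 ]
 [ 0.607  -0.092   0.013 ]]
```

```bash
python3 - <<'E'
from h import *;from bench import *
w=.0501
move_linear([*grip_for_hold([.60,-.03],-np.pi/4,w),.072],rot(-np.pi/4),rate=.08)
o=observe();print(o['time'],o['finger_gap'])
move_linear([*grip_for_hold([.662,-.026],0,w),.060],rot(0),rate=.08)
pause(.2)
o=observe();print(o['time'],o['wrist_force'],o['wrist_torque'],o['finger_gap'],o['tool_pos'])
for n in('top','scene'):
    g=get_image(n);pickle.dump(g,open(f'pics/{n}7.pkl','wb'))
    c=g['pixels'][90:330,230:470,::-1] if n=='top' else g['pixels'][100:340,180:480,::-1]
    cv2.imwrite(f'pics/{n}7.png',cv2.resize(c,None,fx=2.5,fy=2.5))
E
```

```text
13.4583 0.5898958564033664
15.9083 [-1.46627187  4.43705904 -3.51483758] [ 0.66960373  0.53244994 -0.23293794] 0.5913787438566376 [ 0.44454937 -0.07571172  0.05973851]
```

View pics/top7.png

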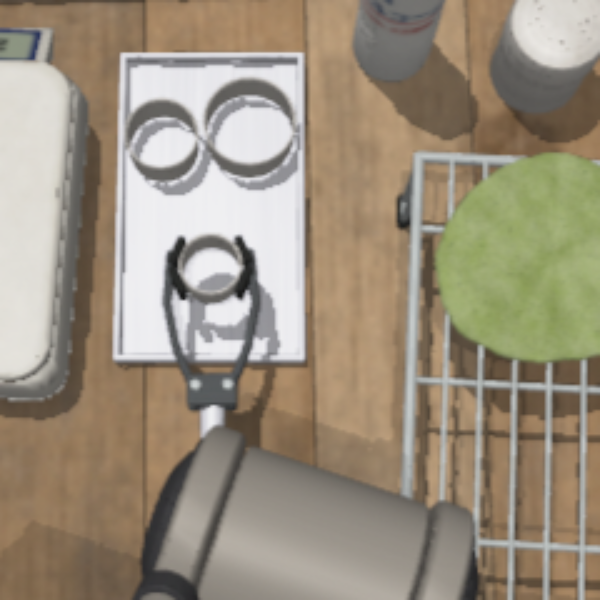

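View pics/scene7.png

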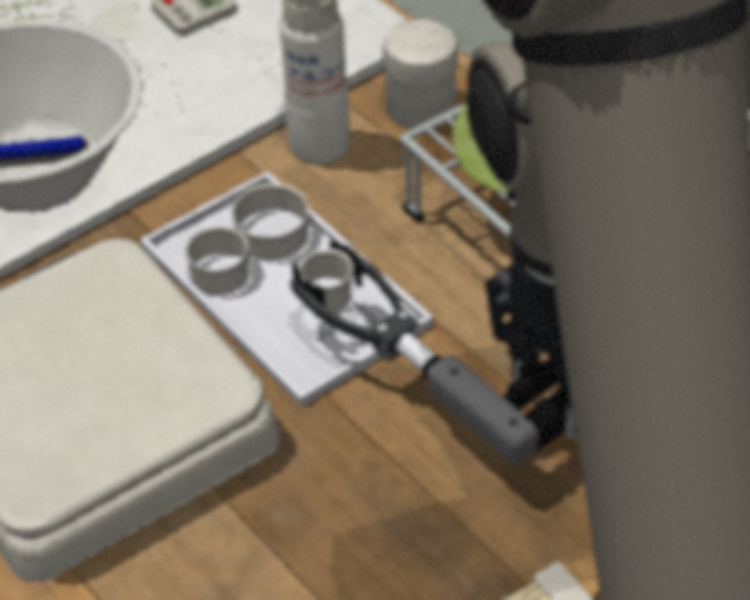

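The +4.4 N sideways force and the rack corner about 2 px off show the handle end (y ≈ -0.145) touching the rack corner. I'm backing off now by moving to an angled placing pose.

```bash
python3 - <<'E'
from h import *;from bench import *
w=.0501
move_linear([*grip_for_hold([.660,-.026],-.4,w),.060],rot(-.4),rate=.08)
pause(.3)
o=observe();print(o['time'],o['wrist_force'],o['wrist_torque'],o['finger_gap'],o['tool_pos'])
for n in('top','scene'):
    g=get_image(n);pickle.dump(g,open(f'pics/{n}8.pkl','wb'))
    c=g['pixels'][90:360,230:520,::-1] if n=='top' else g['pixels'][100:340,180:480,::-1]
    cv2.imwrite(f'pics/{n}8.png',cv2.resize(c,None,fx=2.2,fy=2.2))
t0=pickle.load(open('pics/top0.pkl','rb'));t8=pickle.load(open('pics/top8.pkl','rb'))
a=t0['pixels'][140:360,370:520,::-1];b=t8['pixels'][140:360,370:520,::-1]
cv2.imwrite('pics/cmp.png',cv2.resize(np.hstack([a,b]),None,fx=2.6,fy=2.6,interpolation=cv2.INTER_CUBIC))
E
```

```text
17.5667 [ 0.34691264  0.30464487 -3.55883894] [-0.04516708  0.26156037 -0.01300813] 0.588471081025117 [0.44074094 0.01224825 0.05997962]
```

View pics/top8.png

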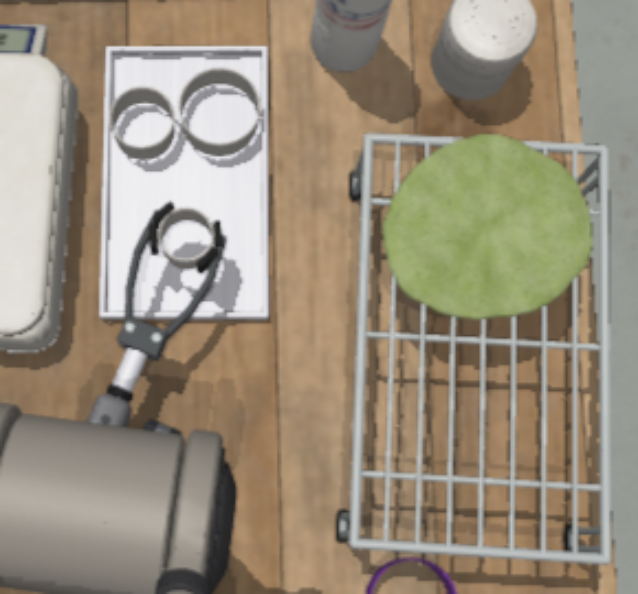

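View pics/cmp.png

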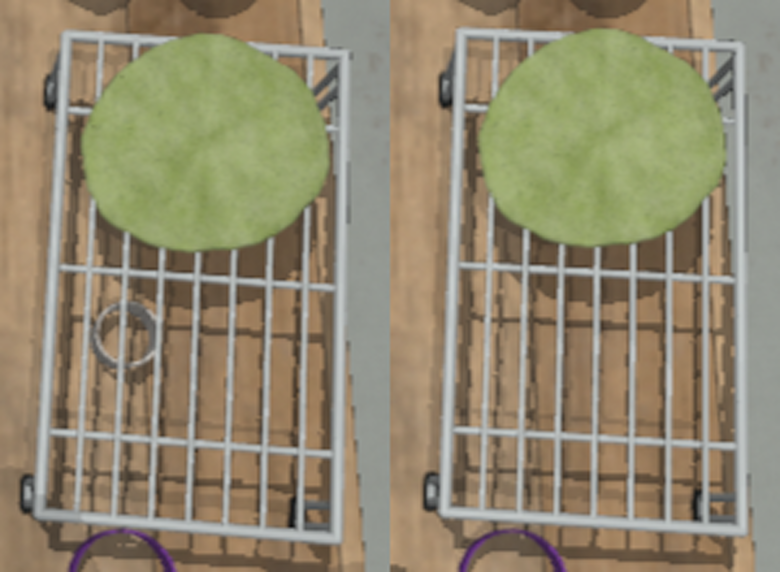

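The rack's four corners average about 7–8 mm of shift, under the 20 mm limit, and it is now clear. The ring is still firmly in the jaws, so I'm lowering it.

```bash
python3 - <<'E'
from h import *;from bench import *
np.set_printoptions(precision=4,suppress=True)
t=pickle.load(open('pics/top8.pkl','rb'));print('ring',cast(t,[[314.6,198]],.070))
g=grip_for_hold([.660,-.026],-.4,.0501)
move_linear([*g,.034],rate=.08)
pause(.2);f0=observe()['wrist_force']
hit=move_linear([*g,.021],rate=.015,max_force=2.5)
o=observe();print(hit,o['time'],f0,o['wrist_force'],o['wrist_torque'],o['finger_gap'],o['tool_pos'])
for n in('top','scene'):
    g=get_image(n);pickle.dump(g,open(f'pics/{n}9.pkl','wb'))
    c=g['pixels'][130:250,260:380,::-1] if n=='top' else g['pixels'][150:270,240:400,::-1]
    cv2.imwrite(f'pics/{n}9.png',cv2.resize(c,None,fx=5,fy=5,interpolation=cv2.INTER_CUBIC))
E
```

```text
ring [[ 0.657  -0.0284  0.07  ]]
True 19.0583 [ 0.1764  0.2838 -2.9518] [ 1.322  -0.9302  0.2992] [-0.208  -0.6481 -0.0752] 0.5896806705468138 [0.4415 0.0123 0.0225]
```

View pics/top9.png

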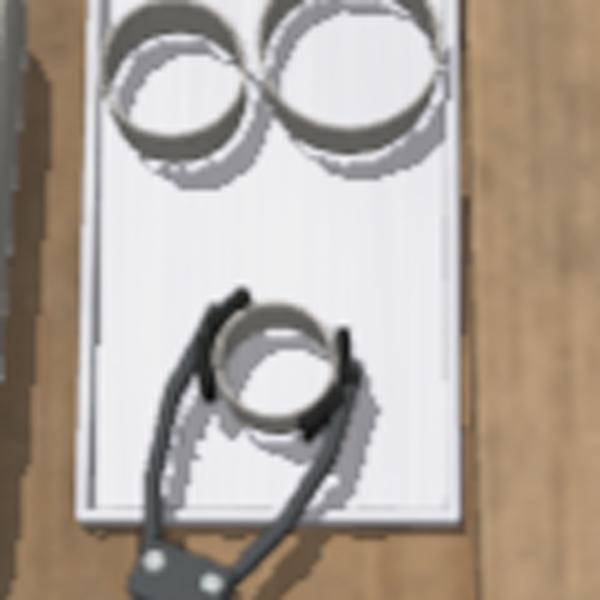

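View pics/scene9.png

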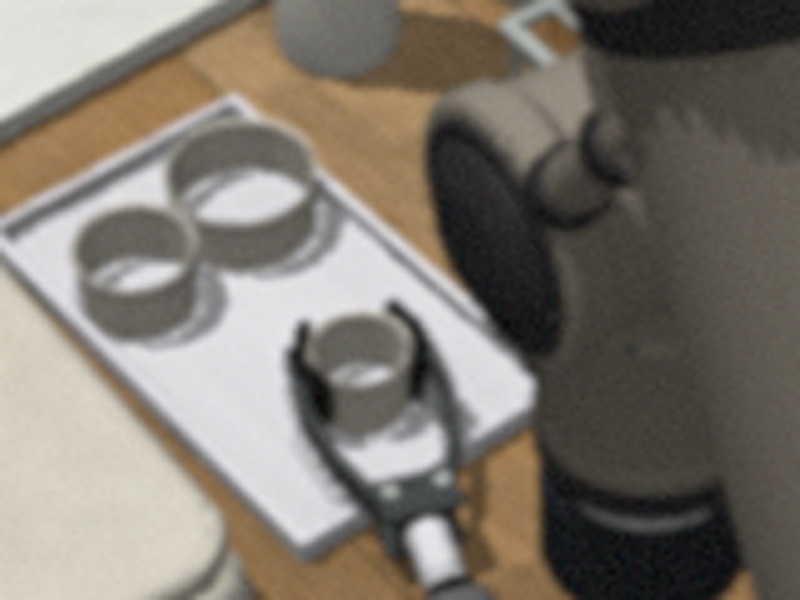

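```bash
python3 - <<'E'
from h import *;from bench import *
np.set_printoptions(precision=4,suppress=True)
for a in(.62,.65,.695): grip(a,40)
pause(.2)
o=observe();print(o['time'],o['wrist_force'],o['wrist_torque'],o['finger_gap'],o['tool_pos'])
for n in('top','scene'):
    g=get_image(n);pickle.dump(g,open(f'pics/{n}10.pkl','wb'))
    c=g['pixels'][130:250,260:380,::-1] if n=='top' else g['pixels'][150:270,240:400,::-1]
    cv2.imwrite(f'pics/{n}10.png',cv2.resize(c,None,fx=5,fy=5,interpolation=cv2.INTER_CUBIC))
E
```

```text
20.0083 [ 0.273  -0.5237 -3.2728] [-0.0064  0.0867 -0.0388] 0.6958524260494879 [0.4403 0.0124 0.0222]
```

View pics/top10.png

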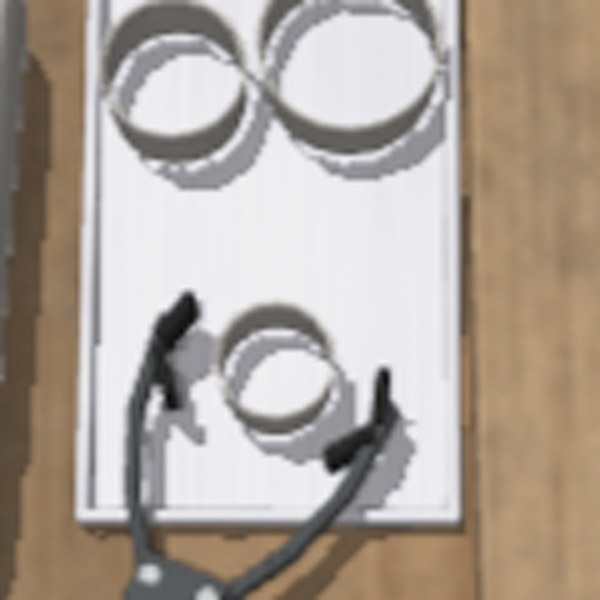

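View pics/scene10.png

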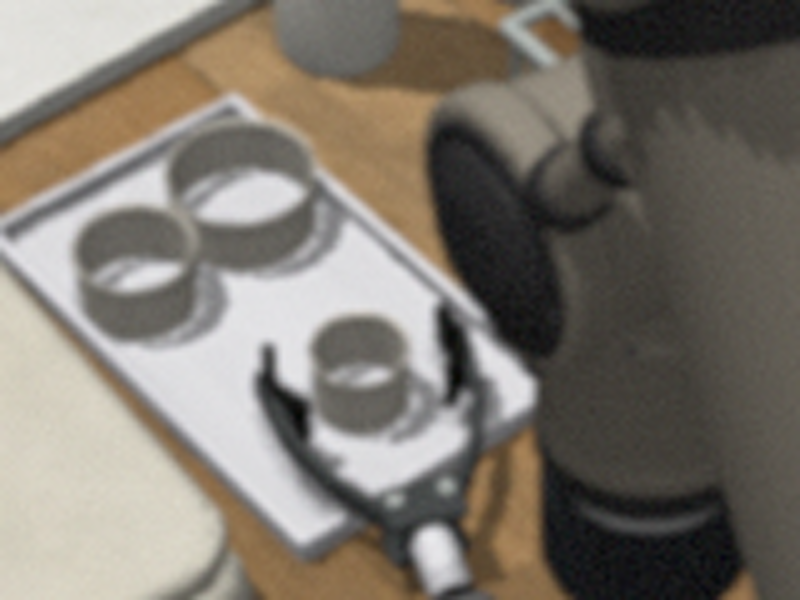

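```bash
python3 - <<'E'
from h import *;from bench import *
np.set_printoptions(precision=4,suppress=True)
o=observe();p=o['tool_pos']
move_linear([p[0],p[1],.095],rate=.08)
move_linear([.415,.095,.095],rot(-np.pi/4),rate=.08)
move_linear([.467,.15,.08],rot(-1.7),rate=.08)
move_linear([.467,.15,.025],rate=.08)
pause(.2)
o=observe();print(o['time'],o['wrist_force'],o['wrist_torque'],o['finger_gap'],o['tool_pos'])
hit=move_linear([.467,.15,.0105],rate=.02,max_force=2.5)
o=observe();print(hit,o['time'],o['wrist_force'],o['wrist_torque'],o['finger_gap'],o['tool_pos'])
for n in('top','scene'):
    g=get_image(n);pickle.dump(g,open(f'pics/{n}11.pkl','wb'))
    c=g['pixels'][90:330,190:470,::-1] if n=='top' else g['pixels'][150:390,200:480,::-1]
    cv2.imwrite(f'pics/{n}11.png',cv2.resize(c,None,fx=2.5,fy=2.5,interpolation=cv2.INTER_CUBIC))
E
```

```text
24.5583 [-0.4018 -0.1335 -2.6814] [ 0.0113 -0.0073 -0.061 ] 0.6960239756068968 [0.4674 0.15   0.0255]
False 25.4333 [-0.4501  0.5955 -2.3693] [ 0.1313  0.0631 -0.009 ] 0.6932743710823126 [0.4671 0.15   0.0105]
```

View pics/top11.png

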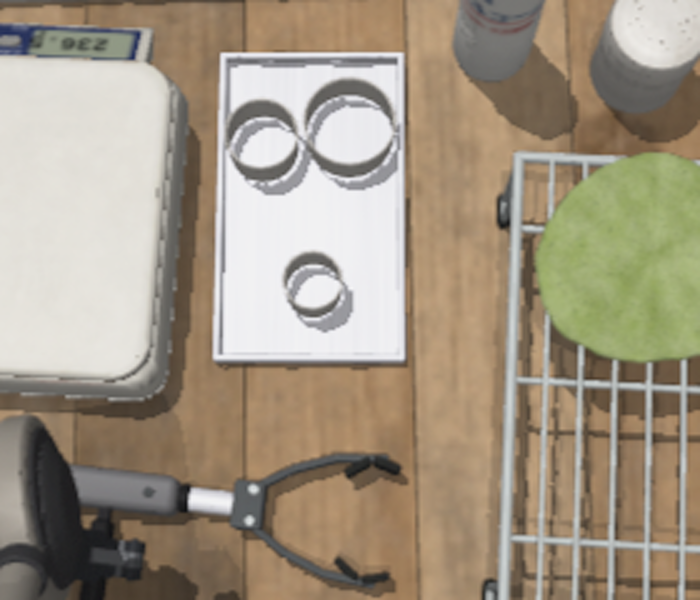

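View pics/scene11.png

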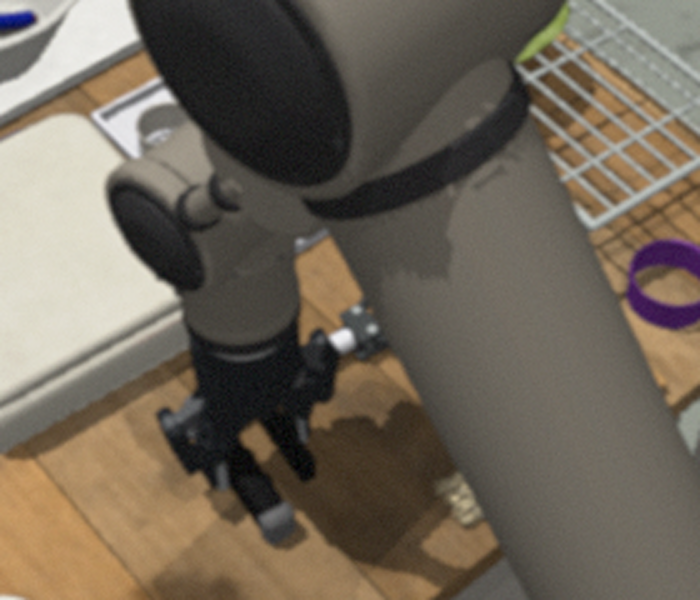

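```bash
python3 - <<'E'
from h import *;from bench import *
np.set_printoptions(precision=4,suppress=True)
hit=move_linear([.467,.15,.0055],rate=.01,max_force=2.5)
o=observe();print(hit,o['time'],o['wrist_force'],o['finger_gap'],o['tool_pos'])
grip(.85);grip(1.0)
pause(.2)
o=observe();print(o['time'],o['wrist_force'])
move_linear([.467,.15,.13],rate=.12)
set_joints([.6,0.397,1.766,0,.979,1.8])
pause(.2);print(observe()['time'])
for n in('top','scene'):
    g=get_image(n);pickle.dump(g,open(f'pics/{n}12.pkl','wb'))
    cv2.imwrite(f'pics/{n}12.png',g['pixels'][:,:,::-1])
E
```

```text
True 25.775 [ 0.6801 -0.2293  5.4401] 0.6953167609795174 [0.4672 0.15   0.01  ]
26.55 [ 0.2474 -0.2444  0.2203]
28.7833
```

View pics/top12.png

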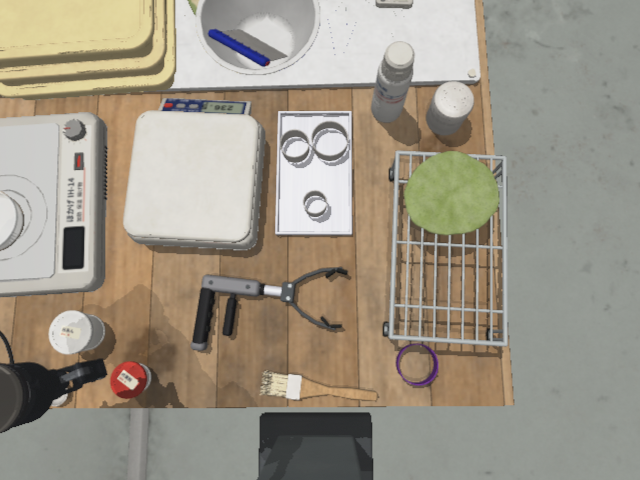

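View pics/scene12.png

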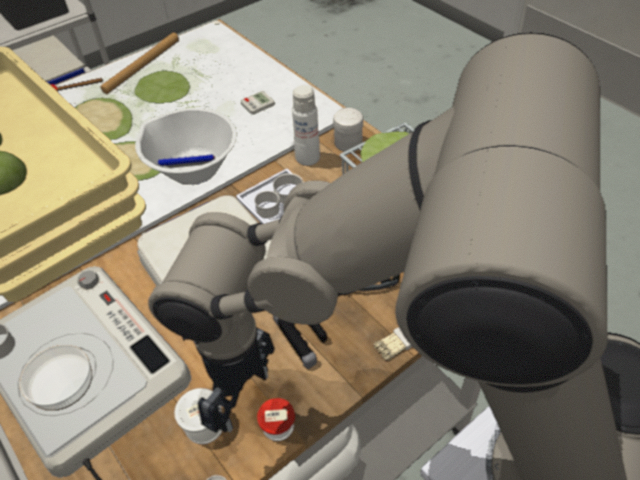

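```bash
python3 - <<'E'
from h import *;from bench import *
np.set_printoptions(precision=4,suppress=True)
o=observe();print(o['tool_pos'],o['wrist_force'])
p=o['tool_pos'];move_linear([p[0],p[1],.2],rate=.12);pause(.3)
t=get_image('top');a=t['pixels'][90:360,180:380,::-1]
cv2.imwrite('pics/fin.png',cv2.resize(a,None,fx=2.2,fy=2.2,interpolation=cv2.INTER_CUBIC))
r=cast(t,[[315,202.5]],.036);print('ring',r,'pan',(.725,-.026),observe()['time'],observe()['wrist_force'])
E
```

```text
[0.3575 0.3359 0.1397] [0.9282 0.3559 0.6344]
ring [[ 0.658  -0.0281  0.036 ]] pan (0.725, -0.026) 29.8833 [-0.3719  0.0921  0.2616]
```

View pics/fin.png

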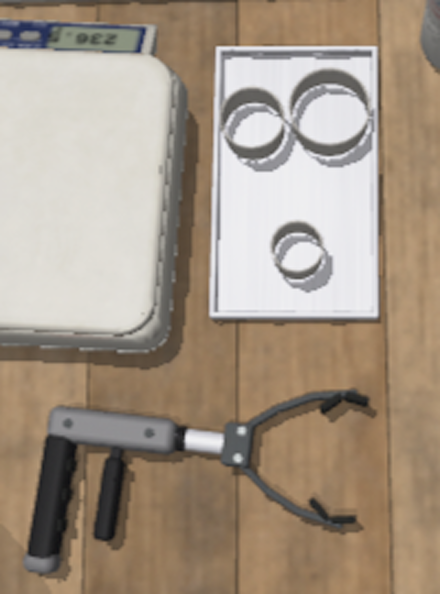

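The small ring stands in the near half of the sheet at pixel (315,203), x_p ≈ -0.067, y_p ≈ -0.002. The larger moulds are undisturbed, and the reacher lies flat on the bare table with the arm clear.

```bash
python3 -c "
from bench import *
sign_off()"
```

```text
the job is handed in; nothing more can be done
```

The job is handed in at about 30 s of the 51 s allowed. The small ring mould now stands on the near half of the baking sheet, and the released reacher lies on the bare table. I took the reacher by its handle, closed its jaws on the mould under the rack, carried it out in the jaws, set it down and laid the reacher back near where it started.

**What the last checks showed:**
- **Small mould:** it stands upright at about (-0.067, -0.002) m in the sheet's frame, well inside the rim.
- **Larger moulds:** both still stand where they were.
- **Reacher:** it lies flat and relaxed. I judged this from the top picture and did not measure its height.
- **Robot:** the arm is raised clear and the wrist force is about zero.

**What went wrong:** on the first approach to the sheet, the end of the reacher's handle pushed the rack corner. I saw it in a sideways force of about 4.4 N and in the picture, backed off and came in at a different angle. From the pictures the rack moved about 7–8 mm, inside the 20 mm limit, and I stayed clear of it after that.

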